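# Check a scraper's edge under the loupe

## Task

Take the flat scraper out of the wooden rack, stand it blade up and fully home in the slot of the metal inspection block, and let go of it. Then pick up the loupe by its handle and hold it level and still, its lens centred over the scraper's upper edge and at the height of the pointer on the block's post, touching neither. Finish while still holding the loupe there, and leave the pointer, the brush and the other things on the bench where they are.

Things in the scene. Friction and masses are not known exactly. Their poses are not given: they have to be found in the camera images.
- scraper_mid (a point): Centre, half-way up, of the loose flat scraper (80 g), standing upright in a slot of the wooden rack. 100 mm tall: light-wood handle 30 mm wide (own x), 10 mm thick (own y), from the foot to 74 mm up; above it a bare steel blade 34 mm wide, 4 mm thick. Own z up. Grip across the 10 mm from above, at this point or up to 10 mm higher. It stands by itself in a slot.
- scraper_edge (a point): Middle of the scraper's upper (working) edge, 50 mm above its centre.
- rack: Fixed wooden rack, 165 mm (own x) x 70 mm (own y), 38 mm high, origin under its centre. Two slots, 42.5 mm either side of the centre along own x, same size as the metal block's: one holds the scraper, the other the brush (either way round).
- slot_mouth (a point): Centre of the slot's mouth, in the top of the fixed metal inspection block (90 mm along own x, 70 mm along own y, 38 mm high). Slot 33 mm long (own x), 13 mm wide (own y), 28 mm deep, mouth chamfered 3 mm. Own z up. A steel post, 10 mm thick, 215 mm high, stands 110 mm from the slot along own +x, on the side away from the robot.
- inspect_block: The same block; its origin lies on the bench straight under the slot, 38 mm below the mouth; axes as for the slot.
- focal_mark (a point): Centre of the steel pointer (22 x 12 x 4 mm) on a black collar on the post, pointing to the slot, 91 mm from the slot along the block's +x. It marks the height for the middle of the lens: 150 to 190 mm above the bench, 40 to 80 mm over the seated scraper's edge. The collar is held by friction alone (5 N).
- loupe_grip (a point): Grip point of the loose loupe (80 g): inside its black handle, half-way up. Handle 14 mm wide (own y), 22 mm high (own z, up), from 66 mm behind to 36 mm ahead of this point along own x, which runs to the lens. It lies level, 37 mm above the bench, on a fixed wooden rest; from 44 mm behind to 36 mm ahead of this point the handle is free, over a base plate 31 mm below the point.
- lens_centre (a point): Centre of the loupe's round lens (57 mm across its dark rim, rim 8 mm thick), 72 mm from the grip point along own +x, at the same height; own z is the lens's axis, up.
- scraper: The scraper; origin at the centre of its foot, 50 mm below its centre.
- loupe: The loupe; origin at its grip point, same axes.
- brush: Bystander: a flat brush with the same handle and 120 mm tall, with a tuft of tan bristles on top, standing in the other slot of the wooden rack. Origin under its foot.
- cast: Bystander: plaster cast of a dental arch, 60 x 64 x 33 mm, origin under its centre.
- bowl: Bystander: black rubber mixing bowl, 104 mm across and 55 mm high, origin under its centre.
- jar: Bystander: white jar, 60 mm across and 70 mm high, origin under its centre.
Mind the look-alikes: they are no part of the job. Of the things that look like the loupe, the middle-sized one is meant.

How it is judged:
By the outcome, as a careful person would: the job done as asked, in the order asked, and still so for the second after the job is handed in, while the arm keeps its last pose, push and grip.
It also fails if it takes over 72 s, if anything falls off the work surface, if the arm or the gripper's body presses on something with over 40 N, if the wrist force passes 120 N, or if a joint passes its speed limit or range.

## Robot

A 6-joint arm with a two-finger parallel gripper is mounted at the origin on the work surface. World frame = base frame: x ahead of the robot, y to its left, z up, the work surface at z = 0. Lengths are in m, angles in rad, forces in N, time in s.
With the tool pointing down it reaches from about 0.25 to 0.725 m from the base axis. Payload 4 kg.
Tool frame: the origin (TCP) lies at the very end of the fingers, on their centre line; the grasp point (between the pads) lies 19 mm behind it; y points along the fingers, z is the direction in which the jaws open and shut, and the axes are right-handed (so a half turn about y gives the same grasp; the last joint's range is limited). The gripper opens to 85 mm and grips with 20 to 120 N. Pads are 22 mm wide; open, the fingers measure 114 mm over their backs; the gripper's body (76 mm by 85 mm) begins 54 mm behind the grasp point. The pads swing forward as they close: fully open they stand 13 mm farther back than shut.
Start: joints at [1.214, 0.241, 0.005, 1.335, 0, 1.571], TCP at [0.175, 0.469, 0.231] pointing down, gripper open.
Joint ranges: [-2.72, 2.72], [-1.05, 1.87], [-1.09, 1.28], [-1.99, 2.15], [-1.42, 1.44], [-3.14, 3.14]. Speed limits (rad/s): [2.79, 2.79, 3.14, 3.14, 3.14, 3.14].

## Interface

Orientations are given as a unit quaternion [x, y, z, w].
In Python, from workcell import bot gives the robot as it stands. The module is installed in compiled form; this text tells all that it offers.
- The arm moves only by the tool move_arm, never from a script. Its argument "increments" is a list of rows, each an object with "grip": the closure, from 0 (fully open) to 1 (shut); "linear": the shift along the tool's x, y, z scaled (see below), a list of three; "twist": the turn about the tool's y scaled (see below). A call has exactly 5 rows; each row shifts and turns the pose as measured when the row begins, along the tool's axes as they then stand; what a row does not reach is not made up. The controller multiplies each number of a shift by 0.2 m and each number of a turn by 2 rad. A row lasts 1/10 s, in which the tool goes at most 50 mm and 8.59 degrees, less where a joint would pass 70% of its speed; a pose out of reach is approached as far as the arm can. A call with a number of a shift or a turn outside -1 to 1 is refused whole. A call with a gripper value outside its range is refused whole. The fingers move at their own pace and stop on an object; the grip force is fixed at half the most. Time passes only in rows, so rows that do not move let the fingers close, or fill a call up. It gives the time, the measured TCP pose, the force and the opening at its end, in the units of the state.
- bot.get_obs(): the state, without advancing time (a new reading comes with each control period).
- bot.camera(name): name is "side" or "top"; returns (picture, depth): 384x512x3 uint8, blue, green, red; 384x512 float32, m along the optical axis (not along the pixel's ray), 0 where there is no reading.
- bot.camera_params(name): a dict with "camera_matrix" (3x3 intrinsics, pixels), "rvec" (rotation vector, rad) and "tvec" (3), from world to camera coordinates, as OpenCV has them. Camera axes: x right, y down, z forward; pixel columns grow to the right and rows downward; lengths in m; the calibration is good to about 2 mm. A picture is of the moment at which its call begins. camera_params takes no time and is no camera call.
- bot.job_done(): hands the job in, once; it reports no verdict.
The state is a dict: "clock": time; "joint_pos": joint angles; "joint_vel": joint speeds; "tau": joint torques, N m; "eef_pos": TCP position; "tool_rot": TCP orientation; "ft_force": force on the tool from outside, world axes, zero at the start; "ft_torque": the same for the moment, N m; "grip_width": finger opening in m.
Only numpy, scipy, OpenCV 4.12 (cv2) and the standard library are available. Lean on these libraries where they do the work, as an engineer would, in place of code of your own. Each camera call takes 0.05 s, during which the arm holds its last target. There are 200 camera calls.

## Working session

There is one attempt and no reset: what is moved stays moved. The work goes in short steps, Python scripts to look and compute and a tool call to move; the robot and the scene stay as the last step left them, time stands still between calls to the robot, and variables do not carry over. Pictures are saved under pics/ and viewed, about 8 in all and at most 12, crops included, and the job is handed in when it is done.

Besides the shell and the picture viewer there is one more tool, called after "Emit:" as name(argument=value, ...) on one line, values as JSON. move_arm: Moves the arm, as the interface text tells. Its arguments: {"type":"object","properties":{"increments":{"type":"array"}},"required":["increments"]}

```bash
mkdir -p pics
cat > h.py <<'E'
import numpy as np, cv2
from workcell import bot
from scipy.spatial.transform import Rotation as R
def P(n):
    p=bot.camera_params(n); return np.array(p["camera_matrix"]),cv2.Rodrigues(np.array(p["rvec"],float))[0],np.array(p["tvec"],float).ravel()
def snap(n,tag):
    im,d=bot.camera(n); cv2.imwrite(f"pics/{tag}.png",im); np.save(f"pics/{tag}.npy",d); return im,d
def cloud(n,d):
    K,r,t=P(n); v,u=np.mgrid[:384,:512]
    c=np.stack([(u-K[0,2])/K[0,0]*d,(v-K[1,2])/K[1,1]*d,d],-1)
    w=(c-t)@r; w[d==0]=np.nan; return w
def proj(n,p):
    K,r,t=P(n); c=r@np.array(p)+t; return (K@(c/c[2]))[:2]
def onz(n,u,v,z):
    K,r,t=P(n); d=r.T@np.linalg.solve(K,[u,v,1]); o=-r.T@t; return o+d*(z-o[2])/d[2]
E
python3 - <<'E'
from h import *
o=bot.get_obs(); print({k:np.round(v,3) for k,v in o.items()}); print(R.from_quat(o["tool_rot"]).as_matrix().round(3))
a,_=snap("top","t0"); b,_=snap("side","s0")
for n in("top","side"):
    K,r,t=P(n); print(n,K.round(1).tolist(),(-r.T@t).round(3),r.round(2).tolist())
cv2.imwrite("pics/t0b.png",cv2.resize(a,(800,600)));cv2.imwrite("pics/s0b.png",cv2.resize(b,(800,600)))
E
```

```text
{'clock': np.float64(0.0), 'joint_pos': array([ 1.214,  0.241,  0.004,  1.335, -0.   ,  1.571]), 'joint_vel': array([-0.   ,  0.001,  0.   ,  0.001, -0.   , -0.001]), 'tau': array([-1.0000e-03, -3.7232e+01,  2.5241e+01,  1.7000e-02, -0.0000e+00,
       -0.0000e+00]), 'eef_pos': array([0.174, 0.468, 0.23 ]), 'tool_rot': array([ 0.697, -0.126,  0.125, -0.695]), 'ft_force': array([ 0.228, -0.271, -1.176]), 'ft_torque': array([-0.036,  0.022, -0.007]), 'grip_width': np.float64(0.086)}
[[ 0.937 -0.001  0.349]
 [-0.349 -0.002  0.937]
 [ 0.    -1.    -0.002]]
top [[494.6, 0.0, 267.3], [0.0, 494.6, 196.0], [0.0, 0.0, 1.0]] [0.304 0.056 1.59 ] [[-0.02, -1.0, 0.01], [-0.99, 0.02, -0.15], [0.15, -0.01, -0.99]]
side [[444.1, 0.0, 260.2], [0.0, 444.1, 190.9], [0.0, 0.0, 1.0]] [-0.265 -0.837  0.813] [[0.76, -0.66, 0.01], [-0.34, -0.39, -0.85], [0.56, 0.64, -0.52]]
```

View pics/t0b.png

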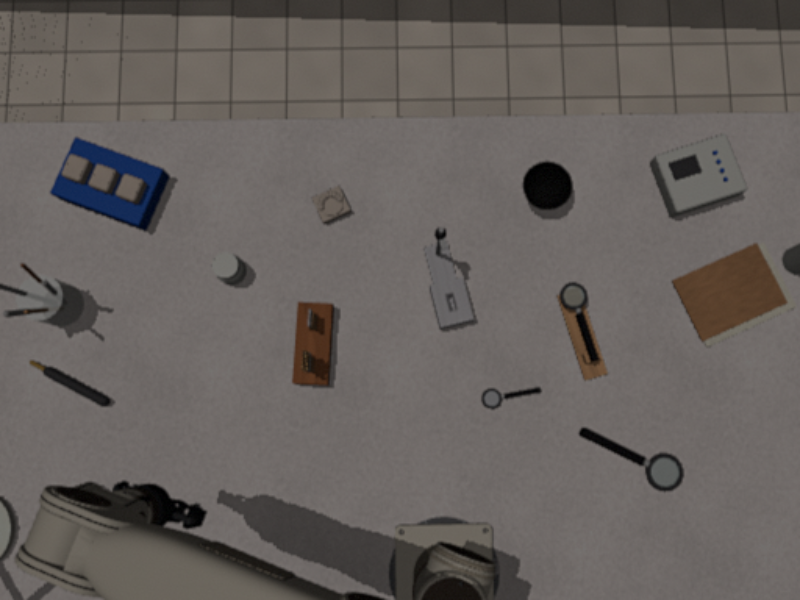

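View pics/s0b.png

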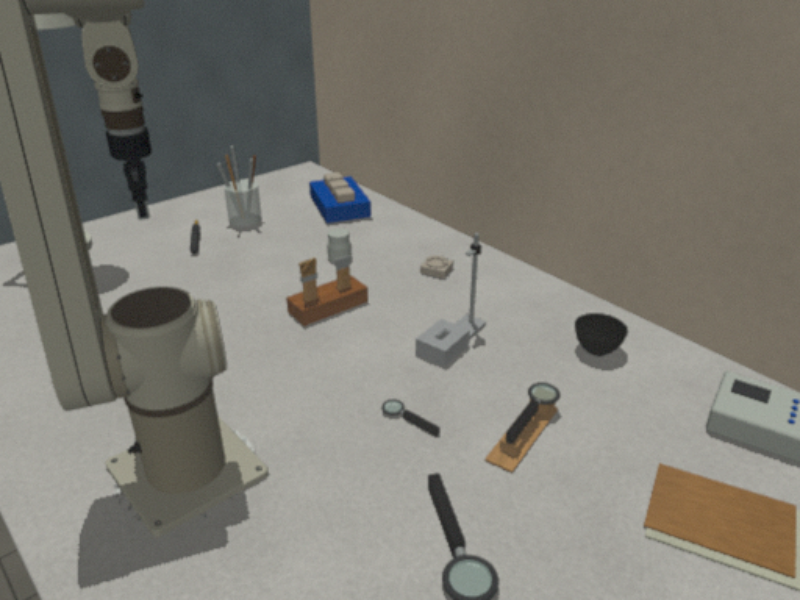

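Top view (800×600): rack at (313,343), with the scraper in the far slot (313,320) and the brush in the near slot (308,362). The block is at (452,300) and the post top at (440,232). The middle-sized loupe is on its rest, lens (573,296), handle (588,338). Next, enlarged crops.

Run:
```python
from h import *
im=cv2.imread("pics/t0.png"); s=cv2.imread("pics/s0.png")
def crop(i,u,v,w,h,k): return cv2.resize(i[v:v+h,u:u+w],None,fx=k,fy=k,interpolation=cv2.INTER_CUBIC)
a=[crop(im,180,185,44,75,8)[:600,:260*1],crop(im,266,140,44,75,8)[:, :260],crop(im,350,172,44,75,8)[:,:260]]
a=[crop(im,182,188,33,75,8),crop(im,270,140,33,75,8),crop(im,355,174,33,75,8)]
m=np.hstack(a); m=cv2.convertScaleAbs(m,alpha=1.6); cv2.imwrite("pics/c0.png",m); print(m.shape)
w=cloud("top",np.load("pics/t0.npy")); 
for nm,(u0,v0,u1,v1) in dict(rack=(182,188,220,250),block=(266,140,308,215),loupe=(350,174,395,250)).items():
    q=w[v0:v1,u0:u1].reshape(-1,3); z=q[:,2]
    print(nm,np.histogram(z[~np.isnan(z)],bins=np.arange(-.02,.26,.02)))
    for lo,hi in ((.03,.046),(.07,.13)):
        k=q[(z>lo)&(z<hi)]
        if len(k)>3:
            r=cv2.minAreaRect((k[:,:2]*1000).astype(np.float32)); print(nm,lo,len(k),np.median(k,0).round(3),np.round(r[0],1),np.round(r[1],1),r[2])
w=cloud("side",np.load("pics/s0.npy"));q=w.reshape(-1,3)
for nm,c,rad in(("rack",(.45,.27),.12),("post",(.6,.08),.12)):
    k=q[(np.hypot(q[:,0]-c[0],q[:,1]-c[1])<rad)]
    for lo,hi in((.03,.045),(.07,.13),(.13,.25)):
        j=k[(k[:,2]>lo)&(k[:,2]<hi)]; print(nm,lo,len(j),np.median(j,0).round(3),j.max(0).round(3) if len(j) else 0, j.min(0).round(3) if len(j) else 0)
```

```text
(600, 792, 3)
rack (array([439, 702, 677, 391,  21,  34,  33,  45,   0,   0,   0,   0,   0,
         0]), array([-0.02,  0.  ,  0.02,  0.04,  0.06,  0.08,  0.1 ,  0.12,  0.14,
        0.16,  0.18,  0.2 ,  0.22,  0.24,  0.26]))
rack 0.03 1002 [0.466 0.254 0.039] [464.  257.8] [ 71.6 165.3] 86.04337310791016
rack 0.07 108 [0.434 0.256 0.109] [461.7 258.6] [ 12.1 121.8] 86.66089630126953
block (array([ 783, 1651,  387,  226,    4,    4,    3,    2,    1,    3,   61,
         12,    1,    0]), array([-0.02,  0.  ,  0.02,  0.04,  0.06,  0.08,  0.1 ,  0.12,  0.14,
        0.16,  0.18,  0.2 ,  0.22,  0.24,  0.26]))
block 0.03 578 [ 0.543 -0.024  0.039] [573.5 -17.1] [154.1  71. ] 12.729644775390625
block 0.07 11 [0.646 0.003 0.1  ] [645.8   3. ] [7.8 2.9] 60.33371353149414
loupe (array([1100, 1841,  158,  308,    0,    0,    0,    0,    0,    0,    0,
          0,    0,    0]), array([-0.02,  0.  ,  0.02,  0.04,  0.06,  0.08,  0.1 ,  0.12,  0.14,
        0.16,  0.18,  0.2 ,  0.22,  0.24,  0.26]))
loupe 0.03 313 [ 0.543 -0.279  0.041] [ 496.8 -280.3] [164.6  54.4] 8.408428192138672
rack 0.03 549 [0.454 0.242 0.04 ] [0.546 0.297 0.045] [0.375 0.212 0.03 ]
rack 0.07 273 [0.426 0.254 0.098] [0.519 0.269 0.13 ] [0.398 0.244 0.07 ]
rack 0.13 16 [0.418 0.255 0.131] [0.433 0.263 0.135] [0.396 0.25  0.13 ]
post 0.03 170 [ 0.558 -0.006  0.04 ] [0.651 0.019 0.044] [ 0.51  -0.039  0.03 ]
post 0.07 50 [ 0.644 -0.003  0.1  ] [0.651 0.006 0.13 ] [ 0.64  -0.007  0.07 ]
post 0.13 118 [ 0.643 -0.004  0.185] [0.656 0.008 0.218] [ 0.614 -0.013  0.132]
```

View pics/c0.png

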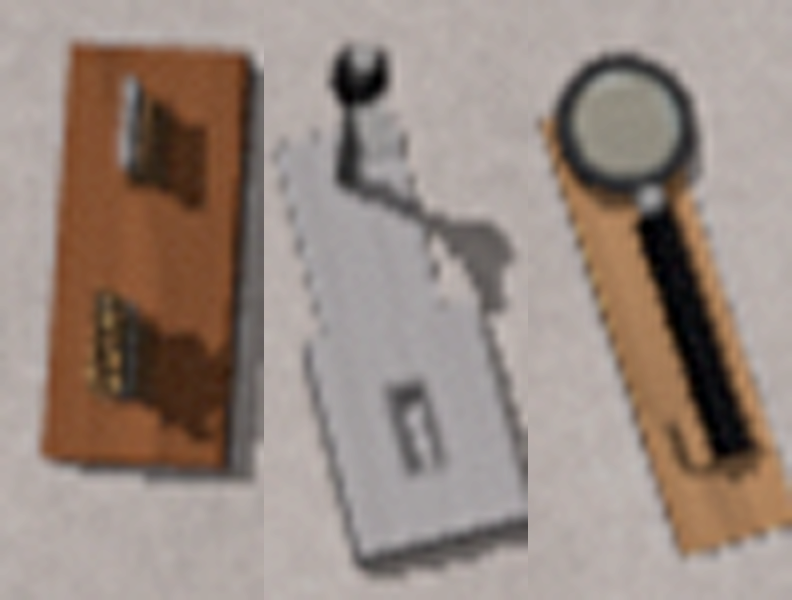

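Run:
```python
from h import *
def cp(x,y,u0,v0,x0,z): return onz("top",u0+(x-x0+.5)/8-.5,v0+(y+.5)/8-.5,z)
B=lambda x,y,z=.038: cp(x,y,270,140,264,z)
L=lambda x,y,z: cp(x,y,355,174,528,z)
k=lambda x,y,z: cp(x,y,182,188,0,z)
for p in((388,385),(412,380),(442,468),(408,472),(412,427),(305,345),(358,560)): print("blk",p,B(*p).round(4))
print("posttop",B(360,72,.215).round(4))
for p in((656,215),(735,450)): print("handle",L(*p,.048).round(4))
print("lens",L(627,122,.041).round(4))
print("blade",k(128,78,.11).round(4),k(137,180,.11).round(4), "ends at rack z:",[k(*q,.038).round(3) for q in((72,45),(245,52),(42,458),(228,463))])
# depth-based
q=cloud("top",np.load("pics/t0.npy"))
def rect(q,m,lab):
    k=q[m]; r=cv2.minAreaRect((k[:,:2]*1000).astype(np.float32)); print(lab,len(k),np.round(k.mean(0),4),np.round(r[0],1),np.round(r[1],1),round(r[2],1))
for n in("top","side"):
    q=cloud(n,np.load(f"pics/{n[0]}0.npy")).reshape(-1,3); x,y,z=q.T
    rect(q,(abs(x-.55)<.12)&(abs(y+.02)<.07)&(z>.034)&(z<.042)&(np.hypot(x-.535,y+.03)<.09),n+" blk34")
    rect(q,(abs(x-.506)<.03)&(abs(y-.256)<.03)&(z>.07)&(z<.115),n+" scraper")
    rect(q,(abs(x-.42)<.03)&(abs(y-.256)<.03)&(z>.07)&(z<.15),n+" brush")
    rect(q,(abs(x-.63)<.05)&(abs(y-0)<.03)&(z>.08)&(z<.14),n+" post")
    rect(q,(abs(x-.53)<.12)&(abs(y+.28)<.08)&(z>.032)&(z<.06),n+" loupe")
im,d=cv2.imread("pics/s0.png"),0
def crop(i,u,v,w,h,k): return cv2.resize(i[v:v+h,u:u+w],None,fx=k,fy=k,interpolation=cv2.INTER_CUBIC)
m=np.hstack([crop(im,255,145,66,90,6),crop(im,185,140,60,90,6)]);print(m.shape)
cv2.imwrite("pics/c1.png",cv2.convertScaleAbs(m,alpha=1.3))
```

```text
blk (388, 385) [ 0.5583 -0.0129  0.038 ]
blk (412, 380) [ 0.5602 -0.0225  0.038 ]
blk (442, 468) [ 0.5246 -0.0336  0.038 ]
blk (408, 472) [ 0.5232 -0.0201  0.038 ]
blk (412, 427) [ 0.5413 -0.0221  0.038 ]
blk (305, 345) [0.575  0.0198 0.038 ]
blk (358, 560) [0.4885 0.0005 0.038 ]
posttop [0.6425 0.0024 0.215 ]
handle [ 0.5115 -0.281   0.048 ]
handle [ 0.4184 -0.3074  0.048 ]
lens [ 0.5498 -0.2728  0.041 ]
blade [0.5215 0.2554 0.11  ] [0.4826 0.2519 0.11  ] ends at rack z: [array([0.546, 0.287, 0.038]), array([0.542, 0.219, 0.038]), array([0.383, 0.298, 0.038]), array([0.379, 0.226, 0.038])]
top blk34 430 [ 0.5427 -0.0236  0.0383] [542.6 -24.1] [90.3 70.4] 13.3
top scraper 42 [0.5054 0.2535 0.0955] [505.9 253.7] [ 6.7 32.8] 84.6
top brush 78 [0.4213 0.2591 0.1159] [421.4 260.9] [12.  41.3] 87.1
top post 9 [0.6454 0.002  0.1053] [645.2   2. ] [5.1 2.3] 73.7
top loupe 430 [ 0.5153 -0.282   0.0432] [ 496.9 -278.7] [164.3  54.5] 6.8
side blk34 345 [ 0.5361 -0.0297  0.0395] [539.6 -25.7] [97.2 73.1] 13.4
side scraper 101 [0.5013 0.2521 0.0929] [501.1 250.7] [13.6 35.7] 86.8
side brush 188 [0.4161 0.2557 0.1043] [417.2 257.1] [20.1 40.5] 81.6
side post 51 [ 0.6443 -0.0027  0.1113] [644.2  -3. ] [10.8  9.6] 45.0
side loupe 459 [ 0.5011 -0.2894  0.0442] [ 498.8 -297.1] [167.1  56.6] 25.4
(540, 756, 3)
```

View pics/c1.png

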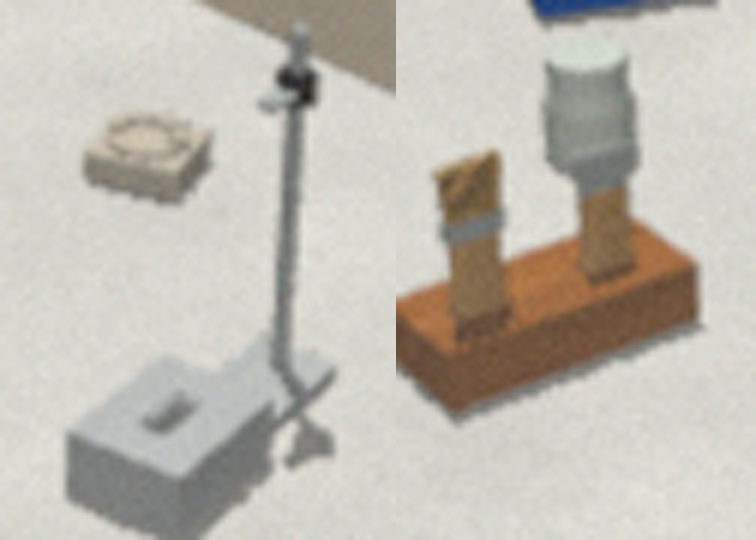

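Side crop: the pointer is at (272,102), the slot mouth at (172,410), and the brush (left) and scraper (right) are confirmed. Block depth rectangle is 90×70 mm centred at (0.5425,-0.024), yaw 13.3°, which matches the given sizes. Scraper is at (0.505,0.2535), yaw about −5°.

```bash
cat >> h.py <<'E'
def go(x,y,z,yaw):
    """remaining move to TCP x,y,z with jaw axis yaw (deg, mod 180): tool units"""
    o=bot.get_obs(); M=R.from_quat(o["tool_rot"]).as_matrix()
    d=np.array([x,y,z])-o["eef_pos"]; cy=np.degrees(np.arctan2(M[1,2],M[0,2]))
    e=(yaw-cy+90)%180-90
    # shift in the tool axes now, and as they will be after the turn
    M2=M@R.from_rotvec([0,-np.radians(e),0]).as_matrix()
    print("clk %.2f"%o["clock"],"pos",o["eef_pos"].round(4),"yaw %.1f tilt %.2f"%(cy,np.degrees(np.arccos(-M[2,1]))),"J",o["joint_pos"].round(2),"w %.4f"%o["grip_width"],"F",o["ft_force"].round(1))
    print("lin now",(M.T@d/.2).round(3),"lin after turn",(M2.T@d/.2).round(3),"twist",round(-np.radians(e)/2,3))
E
python3 -c "
from h import *
go(.505,.2535,.18,85)
q=cloud('side',np.load('pics/s0.npy'));print(q[158:166,296:304].reshape(-1,3)[::5].round(3))
print(q[159:165,301:305,2].round(3))"
```

```text
clk 0.10 pos [0.1744 0.468  0.2305] yaw 69.6 tilt 0.10 J [1.21 0.24 0.   1.34 0.   1.57] w 0.0855 F [-0.3  0.2 -0.3]
lin now [ 1.923  0.253 -0.427] lin after turn [ 1.74   0.253 -0.924] twist -0.135
[[ 0.885  0.263  0.006]
 [ 0.641  0.008  0.186]
 [ 0.889  0.256  0.003]
 [ 0.641 -0.     0.185]
 [ 0.627 -0.001  0.187]
 [ 0.873  0.245  0.003]
 [ 0.628 -0.009  0.186]
 [ 0.618 -0.006  0.185]
 [ 0.855  0.233  0.005]
 [ 0.62  -0.012  0.183]
 [ 0.858  0.225  0.003]
 [ 0.639 -0.003  0.17 ]
 [ 0.86   0.216  0.002]]
[[0.184 0.187 0.185 0.187]
 [0.186 0.187 0.186 0.187]
 [0.185 0.186 0.185 0.185]
 [0.187 0.185 0.177 0.178]
 [0.183 0.003 0.17  0.174]
 [0.002 0.003 0.17  0.168]]
```

Emit:
move_arm(increments=[{"grip":0,"linear":[0.24,0.0,-0.05],"twist":-0.07},{"grip":0,"linear":[0.23,0.0,-0.09],"twist":-0.065},{"grip":0,"linear":[0.22,0.03,-0.115],"twist":0},{"grip":0,"linear":[0.22,0.03,-0.115],"twist":0},{"grip":0,"linear":[0.22,0.03,-0.115],"twist":0}])

```text
clock: 0.6
eef_pos: [0.3756, 0.3386, 0.2107]
tool_rot: [0.707, -0.029, 0.027, -0.706]
ft_force: [1.2, 1.0, -0.1]
grip_width: 0.0852
```

```bash
python3 -c "
from h import *
go(.505,.2535,.18,85)"
```

```text
clk 0.60 pos [0.3756 0.3386 0.2107] yaw 85.4 tilt 0.17 J [ 0.73  0.26 -0.02  1.29  0.    0.81] w 0.0852 F [ 1.2  1.  -0.1]
lin now [ 0.679  0.152 -0.372] lin after turn [ 0.682  0.152 -0.367] twist 0.004
```

Emit:
move_arm(increments=[{"grip":0.5,"linear":[0.22,0.04,-0.12],"twist":0},{"grip":0.5,"linear":[0.21,0.04,-0.115],"twist":0},{"grip":0.5,"linear":[0.2,0.05,-0.11],"twist":0},{"grip":0.5,"linear":[0.05,0.02,-0.03],"twist":0},{"grip":0.5,"linear":[0,0,0],"twist":0}])

```text
clock: 1.1
eef_pos: [0.5102, 0.2453, 0.1761]
tool_rot: [0.708, -0.034, 0.029, -0.705]
ft_force: [0.6, 0.2, 0.8]
grip_width: 0.0423
```

```bash
python3 -c "
from h import *
go(.505,.2535,.047,85)
a,d=snap('top','t1'); b,e=snap('side','s1')
q=cloud('side',e); print(q[158:166,296:306,2].round(3))"
```

```text
clk 1.10 pos [0.5102 0.2453 0.1761] yaw 84.9 tilt 0.44 J [ 0.45  0.41  0.09  1.26 -0.    0.54] w 0.0423 F [0.6 0.2 0.8]
lin now [-0.026  0.645  0.042] lin after turn [-0.025  0.645  0.042] twist -0.001
[[ 0.003  0.005  0.004  0.003  0.003  0.187  0.188  0.192  0.195  0.191]
 [ 0.006  0.003  0.006  0.001  0.006  0.184  0.188  0.189  0.188  0.187]
 [ 0.002 -0.     0.001  0.002  0.185  0.187  0.188  0.187  0.187  0.185]
 [ 0.004  0.005  0.186  0.186  0.186  0.187  0.183  0.183  0.181  0.184]
 [ 0.002  0.004  0.184  0.186  0.183  0.187  0.183  0.178  0.179  0.176]
 [ 0.005    nan  0.004  0.005  0.183  0.184  0.003  0.168  0.17   0.169]
 [ 0.002  0.002  0.004  0.002  0.006  0.002  0.006  0.168  0.167  0.169]
 [ 0.004  0.004  0.004  0.003  0.006  0.005  0.005  0.164  0.165  0.165]]
```

Correct laterally, then descend part way and check.

Emit:
move_arm(increments=[{"grip":0.5,"linear":[-0.025,0,0.042],"twist":0},{"grip":0.5,"linear":[0,0.15,0],"twist":0},{"grip":0.5,"linear":[0,0.15,0],"twist":0},{"grip":0.5,"linear":[0,0.1,0],"twist":0},{"grip":0.5,"linear":[0,0,0],"twist":0}])

```text
clock: 1.7
eef_pos: [0.4984, 0.2661, 0.0996]
tool_rot: [-0.706, 0.026, -0.025, 0.708]
ft_force: [0.3, -0.2, 0.7]
grip_width: 0.0425
```

```bash
python3 -c "
from h import *
go(.505,.2535,.047,85)"
```

```text
clk 1.70 pos [0.4984 0.2661 0.0996] yaw 85.9 tilt 0.16 J [ 0.49  0.46 -0.04  1.07  0.    0.56] w 0.0425 F [ 0.3 -0.2  0.7]
lin now [ 0.038  0.263 -0.061] lin after turn [ 0.039  0.263 -0.06 ] twist 0.008
```

Emit:
move_arm(increments=[{"grip":0.5,"linear":[0.02,0,-0.03],"twist":0},{"grip":0.5,"linear":[0.01,0.02,-0.02],"twist":0},{"grip":0.5,"linear":[0,0.08,0],"twist":0},{"grip":0.5,"linear":[0,0.05,0],"twist":0},{"grip":0.5,"linear":[0,0,0],"twist":0}])

```text
clock: 2.2
eef_pos: [0.5054, 0.2598, 0.0753]
tool_rot: [-0.704, 0.021, -0.026, 0.71]
ft_force: [-0.9, 0.1, 0.2]
grip_width: 0.0425
```

```bash
python3 -c "
from h import *
go(.505,.2535,.047,85)"
```

```text
clk 2.20 pos [0.5054 0.2598 0.0753] yaw 86.2 tilt 0.65 J [ 0.47  0.48 -0.08  1.01  0.    0.54] w 0.0425 F [-0.9  0.1  0.2]
lin now [-0.001  0.141 -0.033] lin after turn [-0.     0.141 -0.033] twist 0.011
```

Emit:
move_arm(increments=[{"grip":0.5,"linear":[0,0.05,-0.02],"twist":0.01},{"grip":0.5,"linear":[0,0.05,-0.01],"twist":0},{"grip":0.5,"linear":[0,0.03,0],"twist":0},{"grip":0.5,"linear":[0,0,0],"twist":0},{"grip":0.5,"linear":[0,0,0],"twist":0}])

```text
clock: 2.7
eef_pos: [0.5064, 0.2534, 0.0485]
tool_rot: [-0.703, 0.028, -0.035, 0.71]
ft_force: [-0.0, -0.8, -0.5]
grip_width: 0.0428
```

```bash
python3 -c "
from h import *
go(.505,.2535,.047,85)"
```

```text
clk 2.70 pos [0.5064 0.2534 0.0485] yaw 84.9 tilt 0.77 J [ 0.46  0.5  -0.12  0.94  0.    0.55] w 0.0428 F [-0.  -0.8 -0.5]
lin now [-0.007  0.008 -0.   ] lin after turn [-0.007  0.008 -0.   ] twist -0.001
```

Emit:
move_arm(increments=[{"grip":0.5,"linear":[-0.006,0.012,0],"twist":0},{"grip":0.8,"linear":[0,0,0],"twist":0},{"grip":1,"linear":[0,0,0],"twist":0},{"grip":1,"linear":[0,0,0],"twist":0},{"grip":1,"linear":[0,0,0],"twist":0}])

```text
clock: 3.2
eef_pos: [0.5056, 0.254, 0.0467]
tool_rot: [-0.703, 0.027, -0.035, 0.71]
ft_force: [-0.4, -0.4, 0.0]
grip_width: 0.0096
```

```bash
python3 -c "
from h import *
go(.505,.2535,.047,85)"
```

```text
clk 3.20 pos [0.5056 0.254  0.0467] yaw 84.9 tilt 0.85 J [ 0.46  0.5  -0.12  0.93  0.    0.55] w 0.0096 F [-0.4 -0.4  0. ]
lin now [-0.003 -0.002 -0.003] lin after turn [-0.003 -0.002 -0.003] twist -0.001
```

Emit:
move_arm(increments=[{"grip":1,"linear":[0,-0.06,0],"twist":0},{"grip":1,"linear":[0,-0.12,0],"twist":0},{"grip":1,"linear":[0,-0.15,0],"twist":0},{"grip":1,"linear":[0,-0.1,0],"twist":0},{"grip":1,"linear":[0,0,0],"twist":0}])

```text
clock: 3.7
eef_pos: [0.5051, 0.2532, 0.1377]
tool_rot: [-0.703, 0.027, -0.036, 0.71]
ft_force: [0.6, 1.0, -0.2]
grip_width: 0.0095
```

```bash
python3 -c "
from h import *
go(.5425,-.024,.13,103.3)"
```

```text
clk 3.70 pos [0.5051 0.2532 0.1377] yaw 84.9 tilt 0.89 J [ 0.46  0.41 -0.    1.14  0.    0.55] w 0.0095 F [ 0.6  1.  -0.2]
lin now [ 0.309  0.028 -1.364] lin after turn [-0.137  0.028 -1.392] twist -0.16
```

Emit:
move_arm(increments=[{"grip":1,"linear":[0.04,0,-0.2],"twist":0},{"grip":1,"linear":[0.05,0,-0.24],"twist":0},{"grip":1,"linear":[0.05,0,-0.24],"twist":0},{"grip":1,"linear":[0.05,0,-0.2],"twist":-0.05},{"grip":1,"linear":[0,0,-0.1],"twist":-0.05}])

```text
clock: 4.2
eef_pos: [0.5288, 0.0528, 0.1349]
tool_rot: [-0.702, -0.051, 0.04, 0.709]
ft_force: [-0.2, -0.2, -1.6]
grip_width: 0.0092
```

```bash
python3 -c "
from h import *
go(.5425,-.024,.13,103.3)"
```

```text
clk 4.20 pos [0.5288 0.0528 0.1349] yaw 97.3 tilt 1.09 J [ 0.09  0.35 -0.1   1.1   0.01 -0.03] w 0.0092 F [-0.2 -0.2 -1.6]
lin now [ 0.018  0.021 -0.39 ] lin after turn [-0.022  0.021 -0.39 ] twist -0.052
```

Emit:
move_arm(increments=[{"grip":1,"linear":[0.01,0,-0.15],"twist":-0.03},{"grip":1,"linear":[0,0,-0.13],"twist":-0.02},{"grip":1,"linear":[-0.01,0,-0.06],"twist":0},{"grip":1,"linear":[0,0,0],"twist":0},{"grip":1,"linear":[0,0,0],"twist":0}])

```text
clock: 4.7
eef_pos: [0.5377, -0.0198, 0.1308]
tool_rot: [-0.699, -0.083, 0.076, 0.707]
ft_force: [0.2, -0.3, -1.6]
grip_width: 0.0092
```

```bash
python3 -c "
from h import *
go(.5425,-.024,.13,103.3)
b,e=snap('side','s2')
def crop(i,u,v,w,h,k): return cv2.resize(i[v:v+h,u:u+w],None,fx=k,fy=k,interpolation=cv2.INTER_CUBIC)
u,v=proj('side',(.5425,-.024,.1)).astype(int);print(u,v)
cv2.imwrite('pics/c2.png',cv2.convertScaleAbs(crop(b,u-45,v-45,90,90,6),alpha=1.3))
"
```

```text
clk 4.70 pos [ 0.5377 -0.0198  0.1308] yaw 102.9 tilt 0.88 J [-0.04  0.37 -0.08  1.11  0.01 -0.27] w 0.0092 F [ 0.2 -0.3 -1.6]
lin now [ 0.019  0.004 -0.026] lin after turn [ 0.018  0.004 -0.026] twist -0.003
284 196
```

View pics/c2.png

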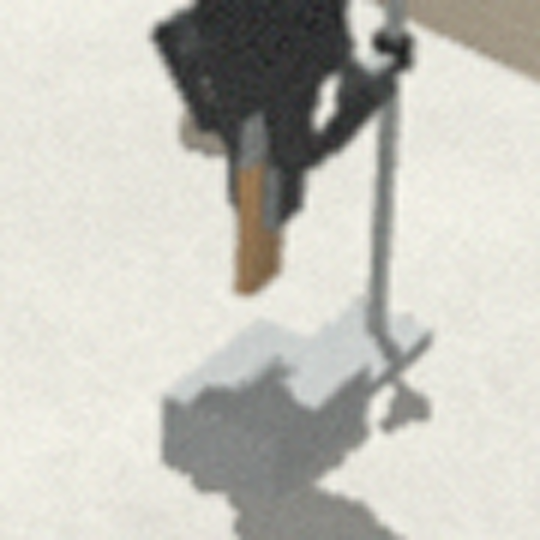

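Crop: scraper handle held above the block, with foot corners at about (235,292), (248,295) and (281,272). I'll compare these with the predicted corners.

```bash
python3 -c "
from h import *
o=bot.get_obs();M=R.from_quat(o['tool_rot']).as_matrix()
c=o['eef_pos']; ax=M[:,0]; 
fz=M[:,1]*.0365
if ax[0]<0: ax=-ax
ay=np.cross([0,0,1],ax)
print(ax)
f=lambda p:((proj('side',p)-[284-45,196-45]+.5)*6-.5).round(1)
for s in(-4,-2,0,2,4): print(s,[f(c+fz+ax*(a+s/1000)+ay*b) for a,b in((-.015,.005),(-.015,-.005),(.015,-.005))], 'blade top L',f(c-M[:,1]*.0635+ax*(-.017+s/1000)))
d=np.load('pics/s2.npy');q=cloud('side',d)
# depth points on the handle
p=q[239-88+25:200,274:292].reshape(-1,3); p=p[(p[:,2]>.09)&(p[:,2]<.12)&(abs(p[:,0]-.54)<.04)]
l=(p-c)@np.c_[ax,ay]; print(len(l),np.percentile(l,[2,10,50,90,98],axis=0).round(4).tolist())
# block and slot check from side image at s0: slot corners crop (c1)
for x,y in((140,420),(175,392),(203,402),(166,432),(172,411)): print(onz('side',255+(x+.5)/6-.5,145+(y+.5)/6-.5,.038).round(4))
"
```

```text
[0.97439569 0.22454275 0.0115585 ]
-4 [array([231.5, 296.9]), array([248. , 303.3]), array([280.9, 277.2])] blade top L [243.3 128.5]
-2 [array([233.7, 295.2]), array([250.2, 301.5]), array([283.1, 275.5])] blade top L [245.6 126.9]
0 [array([236. , 293.4]), array([252.4, 299.8]), array([285.2, 273.8])] blade top L [247.9 125.2]
2 [array([238.2, 291.7]), array([254.7, 298. ]), array([287.4, 272.1])] blade top L [250.2 123.6]
4 [array([240.4, 290. ]), array([256.9, 296.3]), array([289.5, 270.4])] blade top L [252.5 122. ]
48 [[-0.0199, -0.0076], [-0.018, -0.0067], [-0.0134, -0.0046], [0.0062, 0.0016], [0.0083, 0.0044]]
[ 0.5243 -0.0175  0.038 ]
[ 0.556  -0.0104  0.038 ]
[ 0.5606 -0.0266  0.038 ]
[ 0.527  -0.0341  0.038 ]
[ 0.5425 -0.0222  0.038 ]
```

```bash
python3 -c "
from h import *
go(.545,-.0228,.088,103.3)"
```

```text
clk 4.75 pos [ 0.5376 -0.0195  0.1308] yaw 103.0 tilt 0.86 J [-0.04  0.37 -0.08  1.11  0.01 -0.27] w 0.0096 F [ 0.7  0.8 -0.5]
lin now [ 0.03   0.214 -0.026] lin after turn [ 0.03   0.214 -0.027] twist -0.003
```

Emit:
move_arm(increments=[{"grip":1,"linear":[0.03,0,-0.026],"twist":0},{"grip":1,"linear":[0.005,0.1,-0.004],"twist":0},{"grip":1,"linear":[0.0,0.1,0],"twist":0},{"grip":1,"linear":[0,0,0],"twist":0},{"grip":1,"linear":[0,0,0],"twist":0}])

```text
clock: 5.25
eef_pos: [0.5493, -0.0185, 0.0914]
tool_rot: [-0.698, -0.088, 0.077, 0.706]
ft_force: [0.1, -0.0, -0.2]
grip_width: 0.0094
```

```bash
python3 -c "
from h import *
go(.545,-.0228,.0467,103.3)"
```

```text
clk 5.25 pos [ 0.5493 -0.0185  0.0914] yaw 103.4 tilt 1.06 J [-0.04  0.43 -0.11  1.02  0.01 -0.27] w 0.0094 F [ 0.1 -0.  -0.2]
lin now [-0.03   0.223 -0.018] lin after turn [-0.03   0.223 -0.018] twist 0.001
```

Emit:
move_arm(increments=[{"grip":1,"linear":[-0.02,0,-0.02],"twist":0},{"grip":1,"linear":[0,0,0],"twist":0},{"grip":1,"linear":[0.0,0.0,0],"twist":0},{"grip":1,"linear":[0,0,0],"twist":0},{"grip":1,"linear":[0,0,0],"twist":0}])

```text
clock: 5.75
eef_pos: [0.5483, -0.0231, 0.0948]
tool_rot: [-0.698, -0.09, 0.076, 0.706]
ft_force: [-1.2, 0.8, -1.5]
grip_width: 0.0091
```

```bash
python3 -c "
from h import *
go(.545,-.0228,.0467,103.3)"
```

```text
clk 5.75 pos [ 0.5483 -0.0231  0.0948] yaw 103.5 tilt 1.29 J [-0.05  0.42 -0.11  1.02  0.01 -0.28] w 0.0091 F [-1.2  0.8 -1.5]
lin now [-0.021  0.24   0.004] lin after turn [-0.021  0.24   0.004] twist 0.001
```

```bash
cat >> h.py <<'E'
def foot(off=-.0025):
    o=bot.get_obs(); M=R.from_quat(o["tool_rot"]).as_matrix(); ax=M[:,0]*np.sign(M[0,0])
    f=o["eef_pos"]+M[:,1]*.0367+off*ax; e=M.T@(np.array([.5425,-.0233,.010])-f)/.2
    print("foot",f.round(4),"rest tool units",e.round(3),"toolx",M[:,0].round(3),"tooly",M[:,1].round(3),"F",o["ft_force"].round(1),"w",round(float(o["grip_width"]),4))
E
python3 -c "
from h import *
foot()"
```

```text
foot [ 0.5466 -0.0233  0.058 ] rest tool units [-0.025  0.24   0.003] toolx [0.972 0.233 0.021] tooly [ 0.019  0.013 -1.   ] F [-1.2  0.8 -1.5] w 0.0091
```

Emit:
move_arm(increments=[{"grip":1,"linear":[-0.022,0.0,0],"twist":0},{"grip":1,"linear":[-0.003,0.04,0],"twist":0},{"grip":1,"linear":[0,0.04,0],"twist":0},{"grip":1,"linear":[0,0,0],"twist":0},{"grip":1,"linear":[0,0,0],"twist":0}])

```text
clock: 6.25
eef_pos: [0.5429, -0.0243, 0.0771]
tool_rot: [-0.698, -0.09, 0.076, 0.706]
ft_force: [-0.1, -0.9, -0.5]
grip_width: 0.0093
```

```bash
python3 -c "
from h import *
foot()"
```

```text
foot [ 0.5412 -0.0244  0.0403] rest tool units [0.005 0.152 0.003] toolx [0.972 0.232 0.021] tooly [ 0.018  0.013 -1.   ] F [-0.1 -0.9 -0.5] w 0.0093
```

Within 1.5 mm of the slot and just above the mouth. Inserting now.

Emit:
move_arm(increments=[{"grip":1,"linear":[0.005,0.02,0.003],"twist":0},{"grip":1,"linear":[0,0.03,0],"twist":0},{"grip":1,"linear":[0,0.03,0],"twist":0},{"grip":1,"linear":[0,0.02,0],"twist":0},{"grip":1,"linear":[0,0,0],"twist":0}])

```text
clock: 6.75
eef_pos: [0.543, -0.0239, 0.0588]
tool_rot: [-0.699, -0.089, 0.076, 0.705]
ft_force: [0.6, -0.2, -0.2]
grip_width: 0.0096
```

```bash
python3 -c "
from h import *
foot()"
```

```text
foot [ 0.5411 -0.0241  0.0221] rest tool units [0.006 0.06  0.002] toolx [0.973 0.232 0.019] tooly [ 0.017  0.011 -1.   ] F [ 0.6 -0.2 -0.2] w 0.0096
```

Emit:
move_arm(increments=[{"grip":1,"linear":[0.0,0.025,0.0],"twist":0},{"grip":1,"linear":[0,0.025,0],"twist":0},{"grip":1,"linear":[0,0.015,0],"twist":0},{"grip":1,"linear":[0,0.01,0],"twist":0},{"grip":1,"linear":[0,0,0],"twist":0}])

```text
clock: 7.25
eef_pos: [0.5431, -0.0238, 0.0468]
tool_rot: [-0.699, -0.089, 0.076, 0.705]
ft_force: [-1.0, -0.8, -2.5]
grip_width: 0.0095
```

```bash
python3 -c "
from h import *
foot()"
```

```text
foot [ 0.5413 -0.024   0.0101] rest tool units [0.007 0.001 0.002] toolx [0.973 0.232 0.019] tooly [ 0.017  0.01  -1.   ] F [-1.  -0.8 -2.5] w 0.0095
```

Emit:
move_arm(increments=[{"grip":1,"linear":[0.0,0.015,0.0],"twist":0},{"grip":1,"linear":[0,0.015,0],"twist":0},{"grip":1,"linear":[0,0.01,0],"twist":0},{"grip":1,"linear":[0,0.01,0],"twist":0},{"grip":1,"linear":[0,0.005,0],"twist":0}])

```text
clock: 7.75
eef_pos: [0.5433, -0.0239, 0.0465]
tool_rot: [-0.7, -0.091, 0.074, 0.705]
ft_force: [-4.6, 0.2, 5.9]
grip_width: 0.0094
```

```bash
python3 -c "
from h import *
foot()"
```

```text
foot [ 0.5417 -0.0241  0.0097] rest tool units [ 0.005 -0.001  0.003] toolx [0.973 0.232 0.024] tooly [ 0.022  0.01  -1.   ] F [-4.6  0.2  5.9] w 0.0094
```

Emit:
move_arm(increments=[{"grip":0.5,"linear":[0.0,0,0.0],"twist":0},{"grip":0.5,"linear":[0,0,0],"twist":0},{"grip":0.5,"linear":[0,0,0],"twist":0},{"grip":0.5,"linear":[0,-0.04,0],"twist":0},{"grip":0.5,"linear":[0,-0.1,0],"twist":0}])

```text
clock: 8.25
eef_pos: [0.543, -0.0236, 0.0723]
tool_rot: [-0.699, -0.09, 0.075, 0.705]
ft_force: [0.2, 0.2, 0.1]
grip_width: 0.0425
```

Emit:
move_arm(increments=[{"grip":0.5,"linear":[0.0,-0.15,0.0],"twist":0},{"grip":0.5,"linear":[0,-0.2,0],"twist":0},{"grip":0.5,"linear":[0,-0.1,-0.1],"twist":0},{"grip":0.5,"linear":[0,0,-0.2],"twist":0},{"grip":0.5,"linear":[0,0,-0.2],"twist":0}])

```text
clock: 8.75
eef_pos: [0.5672, -0.1196, 0.1704]
tool_rot: [-0.699, -0.096, 0.076, 0.705]
ft_force: [-0.1, 0.6, -1.0]
grip_width: 0.0427
```

```bash
python3 -c "
from h import *
go(.478,-.292,.1,106.3)
b,e=snap('side','s3');a,d=snap('top','t3')
def crop(i,u,v,w,h,k): return cv2.resize(i[v:v+h,u:u+w],None,fx=k,fy=k,interpolation=cv2.INTER_CUBIC)
cv2.imwrite('pics/c3.png',cv2.convertScaleAbs(np.hstack([crop(b,255,145,60,90,6),crop(a,265,140,60,90,6)]),alpha=1.3))
for n,D in(('side',e),('top',d)):
    q=cloud(n,D).reshape(-1,3); k=q[(np.hypot(q[:,0]-.5425,q[:,1]+.0235)<.03)&(q[:,2]>.06)]
    r=cv2.minAreaRect((k[:,:2]*1000).astype(np.float32)); kk=k[k[:,2]>.1]
    print(n,len(k),k.mean(0).round(4),np.round(r[0],1),np.round(r[1],1),r[2],'zmax',np.sort(k[:,2])[-5:].round(3),kk.mean(0).round(4))
"
```

```text
clk 8.75 pos [ 0.5672 -0.1196  0.1704] yaw 104.0 tilt 1.71 J [-0.22  0.41  0.08  1.22  0.02 -0.46] w 0.0427 F [-0.1  0.6 -1. ]
lin now [-0.651  0.33  -0.73 ] lin after turn [-0.68   0.33  -0.703] twist -0.02
side 116 [ 0.5378 -0.0274  0.087 ] [539.8 -26.6] [41.5 11.8] 8.675528526306152 zmax [0.111 0.113 0.113 0.115 0.115] [ 0.5385 -0.0264  0.1071]
top 43 [ 0.5418 -0.0222  0.0923] [542.6 -23.1] [32.   9.6] 9.879561424255371 zmax [0.11  0.112 0.114 0.114 0.115] [ 0.5435 -0.0232  0.1089]
```

View pics/c3.png

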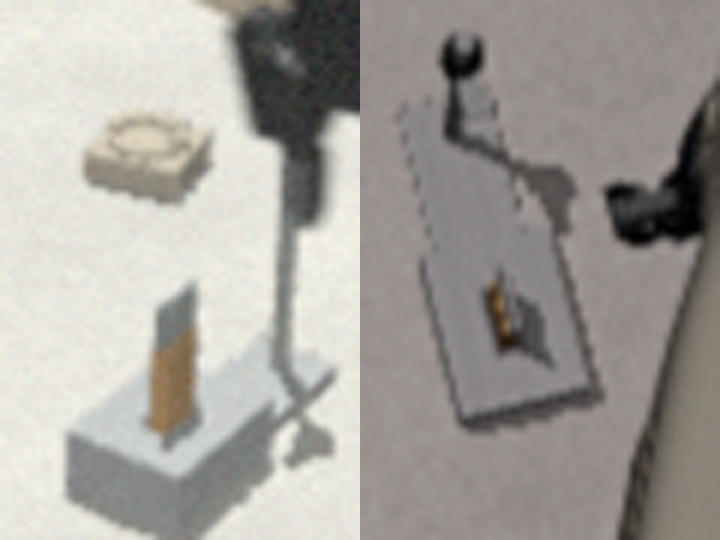

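Side view: scraper standing upright and home in the slot, edge at z≈0.110, centred at (0.543,-0.023). Now the loupe (grip about (0.4785,-0.2915), yaw 15.8°).

Emit:
move_arm(increments=[{"grip":0.5,"linear":[-0.15,0.0,-0.17],"twist":-0.02},{"grip":0.5,"linear":[-0.15,0.05,-0.17],"twist":0},{"grip":0.5,"linear":[-0.15,0.1,-0.17],"twist":0},{"grip":0.5,"linear":[-0.12,0.1,-0.13],"twist":0},{"grip":0.5,"linear":[0,0,0],"twist":0}])

```text
clock: 9.35
eef_pos: [0.4945, -0.2798, 0.1161]
tool_rot: [-0.698, -0.112, 0.087, 0.702]
ft_force: [0.5, 1.2, -0.8]
grip_width: 0.0429
```

```bash
python3 -c "
from h import *
go(.4785,-.2915,.019,105.8)
b,e=snap('side','s4')
q=cloud('side',e)
print(q[158:166,296:304,2].round(3))
p=np.concatenate([cloud('side',np.load(f'pics/s{i}.npy'))[156:167,294:305] for i in(0,1,4)]).reshape(-1,3)
ax=np.array([.973,.230]);l=(p[:,:2]-[.5425,-.0235])@ax; y=(p[:,:2]-[.5425,-.0235])@[-.23,.973]
k=(p[:,2]>.15)&(l<.095)&(l>.075); print(k.sum(),np.c_[l,y,p[:,2]][k].round(4).tolist())
"
```

```text
clk 9.35 pos [ 0.4945 -0.2798  0.1161] yaw 106.2 tilt 2.03 J [-0.53  0.43 -0.04  1.08  0.03 -0.81] w 0.0429 F [ 0.5  1.2 -0.8]
lin now [-0.11   0.482 -0.034] lin after turn [-0.11   0.482 -0.034] twist 0.003
[[ 0.003  0.005 -0.002  0.005  0.006  0.189  0.191  0.192]
 [ 0.004  0.004  0.003  0.006  0.003  0.187  0.188  0.187]
 [ 0.005  0.003  0.003  0.003  0.188  0.187  0.187  0.187]
 [-0.001  0.003  0.188  0.188  0.185  0.187  0.187    nan]
 [ 0.004  0.001  0.185  0.185  0.186  0.186  0.184  0.178]
 [ 0.006  0.007  0.003  0.001  0.185  0.182  0.002  0.169]
 [ 0.002  0.004  0.     0.003  0.003  0.001  0.003  0.166]
 [ 0.003  0.006  0.004  0.006  0.004  0.006 -0.     0.163]]
57 [[0.0875, 0.0026, 0.1866], [0.0902, 0.0006, 0.1861], [0.0911, -0.0024, 0.1867], [0.0949, -0.0038, 0.1855], [0.0947, -0.0074, 0.1867], [0.0802, 0.0052, 0.1854], [0.0805, 0.0018, 0.1863], [0.0838, 0.0002, 0.1855], [0.0857, -0.0022, 0.1854], [0.0864, -0.0053, 0.1861], [0.0902, -0.0067, 0.1849], [0.0926, -0.0088, 0.1846], [0.0775, -0.0001, 0.1847], [0.0777, -0.0035, 0.1857], [0.0765, -0.0076, 0.1875], [0.0829, -0.007
[... 391 characters left out ...]
.0027, 0.1833], [0.0927, -0.0053, 0.1834], [0.0771, 0.0032, 0.1839], [0.082, -0.001, 0.1832], [0.0769, -0.0075, 0.1873], [0.0851, -0.0063, 0.1835], [0.0768, -0.0042, 0.1829], [0.0765, -0.0079, 0.1841], [0.0949, -0.0033, 0.1923], [0.0939, 0.0029, 0.1873], [0.0944, -0.0004, 0.1881], [0.0854, 0.0013, 0.1879], [0.0894, 0.0001, 0.1866], [0.0913, -0.0023, 0.1866], [0.093, -0.0048, 0.1866], [0.0752, 0.0023, 0.1884], [0.077, -0.0002, 0.1884], [0.0849, 0.0008, 0.1848], [0.0828, -0.0038, 0.1871], [0.085, -0.0061, 0.1869], [0.0938, -0.0082, 0.1839], [0.0758, 0.0024, 0.1847], [0.077, -0.0004, 0.185], [0.0779, -0.0034, 0.1856], [0.0791, -0.0062, 0.186], [0.084, -0.0069, 0.1841], [0.0798, -0.006, 0.1822]]
```

Emit:
move_arm(increments=[{"grip":0.5,"linear":[-0.07,0.0,-0.02],"twist":0},{"grip":0.5,"linear":[-0.035,0.06,-0.012],"twist":0},{"grip":0.5,"linear":[0,0.1,0],"twist":0},{"grip":0.5,"linear":[0,0.08,0],"twist":0},{"grip":0.5,"linear":[0,0,0],"twist":0}])

```text
clock: 9.9
eef_pos: [0.4821, -0.2879, 0.0723]
tool_rot: [-0.699, -0.118, 0.087, 0.7]
ft_force: [0.1, 0.9, -0.7]
grip_width: 0.0428
```

```bash
python3 -c "
from h import *
go(.4785,-.2915,.019,105.8)
"
```

```text
clk 9.90 pos [ 0.4821 -0.2879  0.0723] yaw 106.7 tilt 2.50 J [-0.55  0.45 -0.13  0.96  0.03 -0.84] w 0.0428 F [ 0.1  0.9 -0.7]
lin now [-0.034  0.265 -0.01 ] lin after turn [-0.034  0.265 -0.011] twist 0.008
```

Emit:
move_arm(increments=[{"grip":0.5,"linear":[-0.03,0.03,-0.012],"twist":0.008},{"grip":0.5,"linear":[0,0.07,0],"twist":0},{"grip":0.5,"linear":[0,0.06,0],"twist":0},{"grip":0.5,"linear":[0,0.04,0],"twist":0},{"grip":0.5,"linear":[0,0,0],"twist":0}])

```text
clock: 10.4
eef_pos: [0.4812, -0.2918, 0.0348]
tool_rot: [0.701, 0.115, -0.08, -0.699]
ft_force: [-0.3, 1.3, 0.4]
grip_width: 0.0429
```

```bash
python3 -c "
from h import *
go(.4785,-.2915,.019,105.8)
"
```

```text
clk 10.40 pos [ 0.4812 -0.2918  0.0348] yaw 105.9 tilt 2.79 J [-0.56  0.49 -0.17  0.86  0.03 -0.84] w 0.0429 F [-0.3  1.3  0.4]
lin now [-0.016  0.078  0.006] lin after turn [-0.016  0.078  0.006] twist 0.001
```

Emit:
move_arm(increments=[{"grip":0.5,"linear":[-0.012,0.05,0.003],"twist":0},{"grip":0.5,"linear":[0,0.035,0],"twist":0},{"grip":0.7,"linear":[0,0,0],"twist":0},{"grip":0.8,"linear":[0,0,0],"twist":0},{"grip":0.8,"linear":[0,0,0],"twist":0}])

```text
clock: 10.9
eef_pos: [0.4799, -0.2922, 0.017]
tool_rot: [0.702, 0.115, -0.08, -0.699]
ft_force: [0.0, 0.3, 0.4]
grip_width: 0.017
```

```bash
python3 -c "
from h import *
go(.4785,-.2915,.019,105.8)
o=bot.get_obs();print(R.from_quat(o['tool_rot']).as_matrix().round(3))
b,e=snap('side','s5')
def crop(i,u,v,w,h,k): return cv2.resize(i[v:v+h,u:u+w],None,fx=k,fy=k,interpolation=cv2.INTER_CUBIC)
cv2.imwrite('pics/c5.png',cv2.convertScaleAbs(crop(b,290,210,90,100,6),alpha=1.3))
"
```

```text
clk 10.90 pos [ 0.4799 -0.2922  0.017 ] yaw 105.9 tilt 2.84 J [-0.56  0.51 -0.19  0.82  0.03 -0.84] w 0.0170 F [0.  0.3 0.4]
lin now [-0.005 -0.01   0.005] lin after turn [-0.005 -0.01   0.005] twist 0.001
[[ 0.961  0.05  -0.273]
 [ 0.273  0.002  0.962]
 [ 0.048 -0.999 -0.011]]
```

View pics/c5.png

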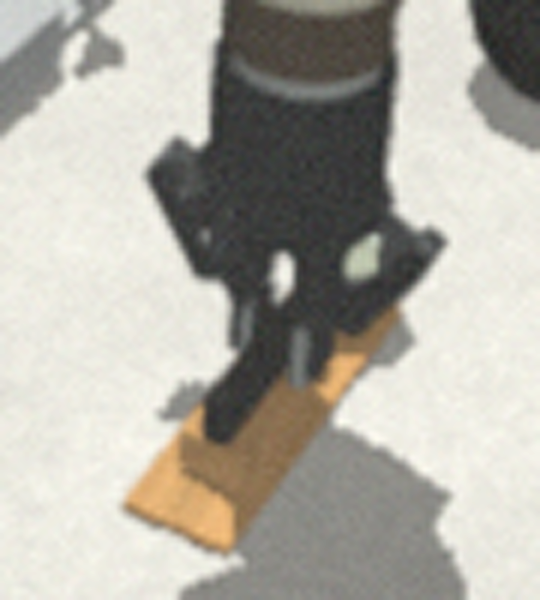

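The crop shows the handle between the two fingers at about (270,340), clear of the base plate. Closing.

Emit:
move_arm(increments=[{"grip":1,"linear":[0,-0.005,0.003],"twist":0},{"grip":1,"linear":[0,0,0],"twist":0},{"grip":1,"linear":[0,0,0],"twist":0},{"grip":1,"linear":[0,-0.06,0],"twist":0},{"grip":1,"linear":[0,-0.1,0],"twist":0}])

```text
clock: 11.45
eef_pos: [0.4761, -0.2904, 0.0491]
tool_rot: [0.7, 0.114, -0.082, -0.7]
ft_force: [0.9, 0.1, -0.5]
grip_width: 0.0129
```

```bash
python3 -c "
from h import *
go(.4735,-.043,.165,105.8)
o=bot.get_obs();print(R.from_quat(o['tool_rot']).as_matrix().round(3))
"
```

```text
clk 11.45 pos [ 0.4761 -0.2904  0.0491] yaw 105.9 tilt 2.58 J [-0.56  0.47 -0.17  0.9   0.03 -0.84] w 0.0129 F [ 0.9  0.1 -0.5]
lin now [ 0.352 -0.573  1.189] lin after turn [ 0.35  -0.573  1.19 ] twist 0.001
[[ 0.961  0.045 -0.273]
 [ 0.274  0.005  0.962]
 [ 0.044 -0.999 -0.007]]
```

Emit:
move_arm(increments=[{"grip":1,"linear":[0,-0.15,0],"twist":0},{"grip":1,"linear":[0,-0.2,0],"twist":0},{"grip":1,"linear":[0,-0.17,0.05],"twist":0},{"grip":1,"linear":[0.05,0,0.15],"twist":0},{"grip":1,"linear":[0.05,0,0.2],"twist":0}])

```text
clock: 11.95
eef_pos: [0.4706, -0.2119, 0.1646]
tool_rot: [0.703, 0.114, -0.076, -0.698]
ft_force: [0.7, 1.2, -1.4]
grip_width: 0.0134
```

```bash
python3 -c "
from h import *
go(.4735,-.043,.165,105.8)
o=bot.get_obs();print(R.from_quat(o['tool_rot']).as_matrix().round(3))
"
```

```text
clk 11.95 pos [ 0.4706 -0.2119  0.1646] yaw 105.4 tilt 3.07 J [-0.44  0.27 -0.13  1.12  0.02 -0.71] w 0.0134 F [ 0.7  1.2 -1.4]
lin now [ 0.239 -0.002  0.81 ] lin after turn [ 0.244 -0.002  0.809] twist -0.003
[[ 0.963  0.054 -0.266]
 [ 0.266 -0.     0.964]
 [ 0.052 -0.999 -0.015]]
```

Emit:
move_arm(increments=[{"grip":1,"linear":[0.06,0,0.2],"twist":0},{"grip":1,"linear":[0.06,0,0.2],"twist":0},{"grip":1,"linear":[0.05,0,0.12],"twist":0},{"grip":1,"linear":[0.0,0,0.0],"twist":0},{"grip":1,"linear":[0,0,0.0],"twist":0}])

```text
clock: 12.45
eef_pos: [0.4759, -0.0954, 0.1714]
tool_rot: [0.704, 0.118, -0.075, -0.697]
ft_force: [-1.0, 0.6, -0.4]
grip_width: 0.013
```

```bash
cat >> h.py <<'E'
def lens(t):
    o=bot.get_obs(); M=R.from_quat(o["tool_rot"]).as_matrix(); ax=M[:,0]*np.sign(M[0,0])
    th=.05; ax=ax*np.cos(th)+M[:,1]*np.sin(th)   # loupe was level with tool x 0.048 up
    L=o["eef_pos"]-.019*M[:,1]+.072*ax; print("lens pred",L.round(4),"axis",ax.round(3))
    ps=[]
    for n in("top","side"):
        im,d=snap(n,t+n[0]); q=cloud(n,d); 
        k=(np.hypot(q[...,0]-L[0],q[...,1]-L[1])<.045)&(abs(q[...,2]-L[2])<.02)
        if k.sum()<20: print(n,"few",k.sum()); continue
        p=q[k]; c,r=cv2.minEnclosingCircle((p[:,:2]*1000).astype(np.float32))
        f=np.linalg.lstsq(np.c_[p[:,:2]-p[:,:2].mean(0),np.ones(len(p))],p[:,2],rcond=None)[0]
        print(n,len(p),"mean",p.mean(0).round(4),"circle",np.round(c,1),round(r,1),"slope",f[:2].round(3))
        u,v=proj(n,L).astype(int); c=im[max(v-40,0):v+60,max(u-50,0):u+50]; ps.append(cv2.resize(c,(390,390),interpolation=cv2.INTER_CUBIC)); print(n,"crop origin",max(u-50,0),max(v-40,0),c.shape)
    if ps: cv2.imwrite(f"pics/{t}.png",cv2.convertScaleAbs(np.hstack(ps),alpha=1.3))
E
python3 -c "
from h import *
go(.4735,-.043,.165,105.8)
lens('l1')
"
```

```text
clk 12.45 pos [ 0.4759 -0.0954  0.1714] yaw 105.7 tilt 3.57 J [-0.2   0.2  -0.21  1.1   0.01 -0.48] w 0.0130 F [-1.   0.6 -0.4]
lin now [0.058 0.031 0.256] lin after turn [0.058 0.031 0.256] twist -0.001
lens pred [ 0.544  -0.0759  0.1911] axis [0.963 0.27  0.01 ]
top 234 mean [ 0.5469 -0.0699  0.1952] circle [546.2 -74.8] 28.3 slope [-0.01  -0.009]
top crop origin 259 143 (100, 100, 3)
side 59 mean [ 0.5458 -0.0896  0.1968] circle [542.7 -81.2] 27.1 slope [0.053 0.008]
side crop origin 248 136 (100, 100, 3)
```

View pics/l1.png

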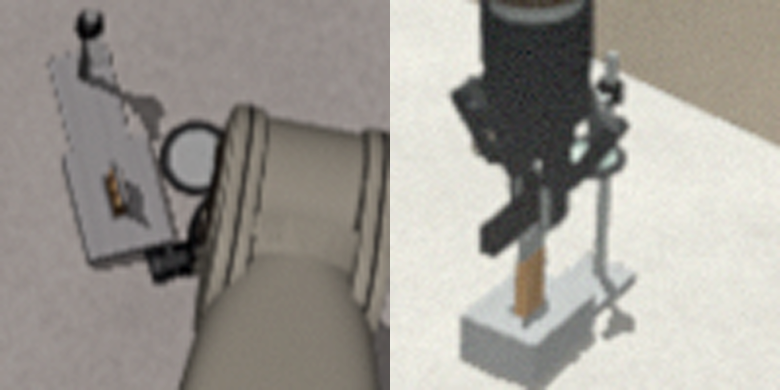

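The top view shows the lens ring at (193,158), level within about 0.6°, with the scraper still upright. Remaining world shift is about (−3,+52,−7.5) mm.

Emit:
move_arm(increments=[{"grip":1,"linear":[0.02,0.01,0.08],"twist":0},{"grip":1,"linear":[0.02,0.01,0.08],"twist":0},{"grip":1,"linear":[0.01,0.01,0.05],"twist":0},{"grip":1,"linear":[0.0,0,0.0],"twist":0},{"grip":1,"linear":[0,0,0.0],"twist":0}])

```text
clock: 13.05
eef_pos: [0.475, -0.0579, 0.165]
tool_rot: [0.705, 0.114, -0.071, -0.696]
ft_force: [-0.7, -0.4, -1.1]
grip_width: 0.0134
```

```bash
python3 -c "
from h import *
go(.4735,-.043,.1635,105.8)
lens('l2')
"
```

```text
clk 13.05 pos [ 0.475  -0.0579  0.165 ] yaw 105.0 tilt 3.57 J [-0.12  0.19 -0.24  1.08  0.   -0.39] w 0.0134 F [-0.7 -0.4 -1.1]
lin now [0.012 0.007 0.074] lin after turn [0.013 0.007 0.074] twist -0.007
lens pred [ 0.5433 -0.0392  0.1846] axis [0.966 0.259 0.009]
top 133 mean [ 0.5479 -0.0256  0.1889] circle [547.4 -33.9] 27.4 slope [0.02 0.07]
top crop origin 246 144 (100, 100, 3)
side 68 mean [ 0.5437 -0.0528  0.1899] circle [535.7 -47.6] 33.7 slope [ 0.089 -0.013]
side crop origin 239 133 (100, 100, 3)
```

Emit:
move_arm(increments=[{"grip":1,"linear":[0.005,0.005,0.04],"twist":0},{"grip":1,"linear":[0.002,0.0,0.025],"twist":0},{"grip":1,"linear":[0,0,0],"twist":0},{"grip":1,"linear":[0.0,0,0.0],"twist":0},{"grip":1,"linear":[0,0,0.0],"twist":0}])

```text
clock: 13.65
eef_pos: [0.473, -0.0449, 0.1639]
tool_rot: [0.705, 0.113, -0.07, -0.696]
ft_force: [-0.0, 0.3, -1.0]
grip_width: 0.0133
```

```bash
python3 -c "
from h import *
go(.4735,-.043,.1635,105.8)
lens('l3')
"
```

```text
clk 13.65 pos [ 0.473  -0.0449  0.1639] yaw 104.9 tilt 3.58 J [-0.1   0.19 -0.25  1.07  0.   -0.36] w 0.0133 F [-0.   0.3 -1. ]
lin now [0.005 0.002 0.009] lin after turn [0.005 0.002 0.009] twist -0.008
lens pred [ 0.5414 -0.0263  0.1835] axis [0.966 0.257 0.009]
top 102 mean [ 0.5459 -0.01    0.188 ] circle [544.2 -19.2] 26.5 slope [-0.031 -0.1  ]
top crop origin 241 145 (100, 100, 3)
side 70 mean [ 0.543  -0.0394  0.1888] circle [541.5 -31.3] 28.6 slope [0.073 0.02 ]
side crop origin 235 132 (100, 100, 3)
```

View pics/l3.png

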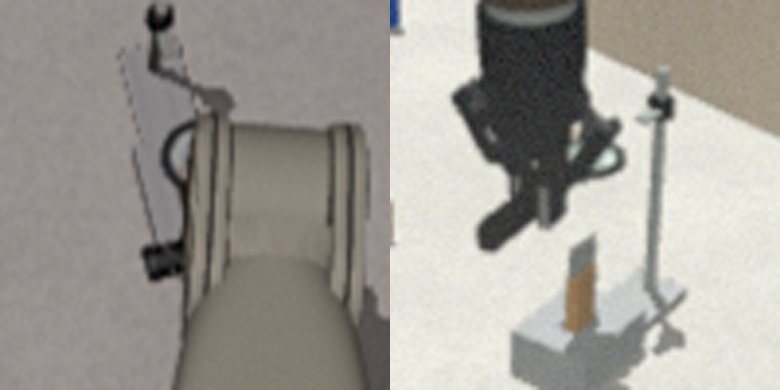

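Top crop: left rim edge of the lens at (163,160). Side crop: right rim edge at (627,158), pointer at (648,118), scraper upright beneath. I'll compare the rim edges with the prediction.

```bash
python3 -c "
from h import *
print('top left edge', onz('top',241+163.5/3.9-.5,145+160.5/3.9-.5,.1855).round(4))
a=np.linspace(0,2*np.pi,200)
for C in((.5434,-.0252,.1836),(.5428,-.0232,.1836),(.5414,-.0263,.1835)):
    for n,o in(('top',(241,145)),('side',(235,132))):
        P_=np.array([((proj(n,(C[0]+.0285*np.cos(t),C[1]+.0285*np.sin(t),C[2]+h))-o+.5)*3.9-.5) for t in a for h in(.004,-.004)]); print(C,n,'umin %.0f umax %.0f vmin %.0f vmax %.0f'%(P_[:,0].min(),P_[:,0].max(),P_[:,1].min(),P_[:,1].max()))
lens('l4')
im=np.hstack([cv2.imread('pics/l4t.png')[145:245,241:341],cv2.imread('pics/l4s.png')[132:232,235:335]])
"
```

```text
top left edge [0.5402 0.0011 0.1855]
(0.5434, -0.0252, 0.1836) top umin 160 umax 237 vmin 117 vmax 194
(0.5434, -0.0252, 0.1836) side umin 161 umax 238 vmin 136 vmax 182
(0.5428, -0.0232, 0.1836) top umin 157 umax 235 vmin 118 vmax 195
(0.5428, -0.0232, 0.1836) side umin 159 umax 235 vmin 135 vmax 181
(0.5414, -0.0263, 0.1835) top umin 161 umax 239 vmin 119 vmax 197
(0.5414, -0.0263, 0.1835) side umin 160 umax 237 vmin 138 vmax 184
lens pred [ 0.5414 -0.0264  0.1835] axis [0.966 0.257 0.009]
top 100 mean [ 0.5461 -0.0103  0.1877] circle [544.6 -19.3] 26.9 slope [-0.024 -0.033]
top crop origin 241 145 (100, 100, 3)
side 70 mean [ 0.5426 -0.0398  0.1891] circle [537.  -30.1] 28.9 slope [0.058 0.004]
side crop origin 235 132 (100, 100, 3)
```

Emit:
move_arm(increments=[{"grip":1,"linear":[0.004,0.0,0.014],"twist":0},{"grip":1,"linear":[0,0,0],"twist":0},{"grip":1,"linear":[0,0,0],"twist":0},{"grip":1,"linear":[0.0,0,0.0],"twist":0},{"grip":1,"linear":[0,0,0.0],"twist":0}])

```text
clock: 14.35
eef_pos: [0.4731, -0.042, 0.1639]
tool_rot: [0.705, 0.113, -0.07, -0.696]
ft_force: [0.5, 0.1, -1.3]
grip_width: 0.013
```

```bash
python3 -c "
from h import *
go(.4735,-.043,.1635,105.8)
lens('l5')
o=bot.get_obs();print(o['joint_vel'].round(3))
"
```

```text
clk 14.35 pos [ 0.4731 -0.042   0.1639] yaw 104.9 tilt 3.58 J [-0.09  0.19 -0.25  1.07  0.   -0.35] w 0.0130 F [ 0.5  0.1 -1.3]
lin now [ 0.     0.002 -0.005] lin after turn [ 0.     0.002 -0.005] twist -0.008
lens pred [ 0.5415 -0.0234  0.1835] axis [0.966 0.257 0.009]
top 92 mean [ 0.5463 -0.0063  0.1877] circle [546.1 -13.6] 25.1 slope [0.068 0.002]
top crop origin 240 145 (100, 100, 3)
side 65 mean [ 0.5434 -0.0376  0.1893] circle [533.5 -29.5] 32.8 slope [0.05  0.007]
side crop origin 234 132 (100, 100, 3)
[-0.001  0.     0.001  0.     0.001  0.001]
```

View pics/l5.png

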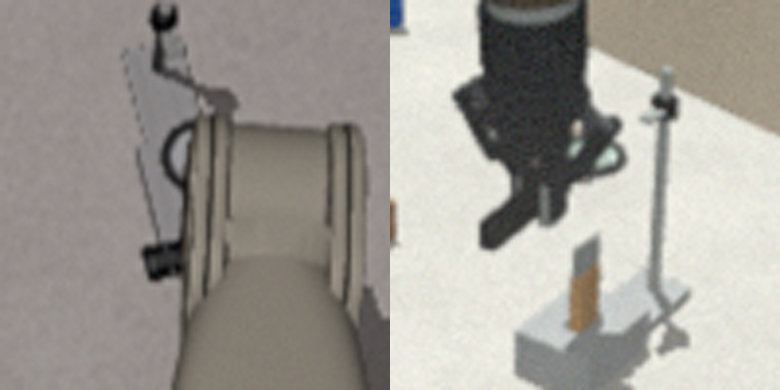

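```bash
python3 -c "
from h import *
ax=np.array([.966,.257]);g=np.array([.4731,-.042])-.0007
for n in('s','t'):
    q=cloud('side' if n=='s' else 'top',np.load(f'pics/l5{n}.npy')).reshape(-1,3)
    s=(q[:,:2]-g)@ax; t=(q[:,:2]-g)@[-ax[1],ax[0]]
    for lo,hi in((-.066,-.055),(-.055,-.045),(-.045,-.035),(-.035,-.02),(.045,.06),(.06,.075),(.075,.1)):
        k=(s>lo)&(s<hi)&(abs(t)<.03)&(q[:,2]>.15)&(q[:,2]<.205)
        if k.any(): print(n,lo,k.sum(),'t',t[k].min().round(3),t[k].max().round(3),'z',np.percentile(q[k,2],[5,50,95]).round(4))
"
```

```text
s -0.066 34 t -0.007 0.009 z [0.1769 0.1896 0.1965]
s -0.055 21 t -0.007 0.005 z [0.1771 0.1903 0.1973]
s -0.045 21 t -0.008 0.008 z [0.1819 0.1942 0.1975]
s -0.035 32 t -0.008 0.005 z [0.1783 0.1943 0.1987]
s 0.045 15 t -0.024 -0.011 z [0.1866 0.1886 0.192 ]
s 0.06 23 t -0.029 0.015 z [0.1854 0.19   0.1918]
s 0.075 26 t -0.026 0.021 z [0.1873 0.1897 0.1918]
t 0.045 4 t 0.02 0.023 z [0.1821 0.1873 0.1906]
t 0.06 28 t 0.012 0.028 z [0.1817 0.1868 0.1909]
t 0.075 57 t -0.001 0.028 z [0.182  0.1886 0.1927]
```

```bash
python3 -c "
from h import *
print(bot.job_done())"
```

```text
the job is handed in; nothing more can be done
None
```

The job is handed in at about 14.5 s on the clock. The scraper stands blade up in the block's slot, released. The loupe is held level over it at the pointer's height. No verdict was reported.

**Scraper:** it bottomed out in the slot with about 6 N of upward push. After release its edge measured about 0.110 m high, which is what a fully seated scraper should give. In the last pictures it was still upright.

**Loupe position:** my best estimate puts the lens at (0.542, −0.023, 0.1835) m.
- The target over the scraper's edge, at the pointer's height, is (0.543, −0.023, 0.1835) m.
- The pointer's height comes from its top face at about 0.186 m. Both heights are good to about 2 mm, given the calibration.

**Loupe level and still:** from the handle and lens heights, the loupe is level within about 1°. Joint speeds were essentially zero, and there was clear space to both the pointer and the blade.

**Checks that disagreed or were limited:**
- The tool drifted to 3.6° of tilt during the work. About 2.8° of that was already there when I gripped the level loupe, so it should not tilt the loupe by more than about 1°.
- The side camera's fitted lens slope read about 3°. The top camera and the handle heights read about 0–1°, so I trusted those.
- In the final pose the arm hid most of the lens from the top camera. The centring therefore rests on the visible rim edge and the arm's own measured pose, good to about 2 mm.
- I did not re-measure the brush and the other bystanders at the end.

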